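# Make up the fish and steak seasoning boards

## Robot

A 6-joint arm with a two-finger parallel gripper is mounted at the origin on the work surface. World frame = base frame: x ahead of the robot, y to its left, z up, the work surface at z = 0. Lengths are in mm, angles in rad, forces in N, time in s.
With the tool pointing down it reaches from about 350 to 975 mm from the base axis. Payload 7.1 kg.
Tool frame: the origin (TCP) lies midway between the tips of the shut fingers; the grasp point (between the pads) lies 19 mm behind it (ctrl.tcp_to_grasp is the distance from the TCP to the grasp point, in mm); z points along the fingers, y is the line along which they close (so a half turn about z gives the same grasp; the last joint's range is limited). The gripper opens to 88 mm and grips with 3 to 60 N. Pads are 20 mm wide; open, the fingers measure 115 mm over their backs; the gripper's body (75 mm by 178 mm) begins 61 mm behind the grasp point.
Start: joints at [1.127, 0.423, 1.63, -0, 1.089, -0.019], TCP at [257.554, 569.448, 222.675] pointing down, gripper open.
Joint ranges: [-3, 3], [-0.9, 2.11], [0.09, 2.58], [-1.31, 4.45], [0.11, 2.69], [-2.54, 2.54]. Speed limits (rad/s): [2.39, 2.39, 3.01, 3.14, 3.14, 3.14].

## Interface

Orientations are given as a rotation vector (axis times angle).
In Python, from workcell import get_obs, cams, ticket, boxes_of, ctrl gives the robot as it stands.
- The arm moves only by the shell command python3 -m creep 'ROWS' [OPENING]. ROWS is JSON, one flat list of numbers, 4 for each row, row after row: the shift along the world's x, y, z in m, then the turn about the world's z in rad. In form: [tx, ty, tz, spin, tx, ty, tz, spin, ...]. A call has 1 to 10 rows; each row is the pose to reach, as a shift and turn from the pose commanded when the call began; what a row does not reach only later rows make up. A row lasts 1/12 s, in which the tool goes at most 41.7 mm and 7.16 degrees, less where a joint would pass 70% of its speed; a pose out of reach is approached as far as the arm can. A call with a gripper value outside its range is refused whole. OPENING is the opening, from 0 (shut) to 1 (fully open), set as the call begins (- or left out, the last holds). The fingers move at their own pace and stop on an object; the grip force is fixed at half the most. Time passes only in rows, so rows that repeat a pose let the fingers close. It gives the time, the measured TCP pose, the force, the opening and the grip force at its end, in the units of the state.
- get_obs(): the state, without advancing time (a new reading comes with each control period).
- cams.get_image(name): name is "scene" or "top" or "wrist"; returns (picture, depth): 384x512x3 uint8, red, green, blue; 384x512 float32, mm along the optical axis (not along the pixel's ray), 0 where there is no reading.
- cams.get_calibration(name): a dict with "mtx" (3x3 intrinsics, pixels), "R" (3x3) and "t" (3): a world point X has camera coordinates R X + t; the wrist camera has in their place "mount" (4x4, takes a point from camera to tool coordinates, whose origin is the TCP and whose axes are the flange's). Camera axes: x right, y down, z forward; pixel columns grow to the right and rows downward; lengths in mm; the calibration is good to about 2 mm. The wrist camera is an equidistant fisheye: a pixel r from the principal point sees the ray r / f radians off the axis. A picture is of the moment at which its call begins: read the wrist's pose just before it. get_calibration takes no time and is no camera call.
- ticket.close_job(): hands the job in; it is judged then, once.
Trained networks look in the newest picture that a camera, given by its name, has taken for a name from the list of things; names that differ only in an ending like _2 or _b are one class to them, and where a whole thing is asked for, a point or a joint stands for the part that bears it (a point fixed in the world has none). Each returns a list of dicts, best first, with "score" (0 to 1); they miss things now and then, are a little off and sometimes report something else, mostly with a low value. They report only what shows in the picture. A call takes as long as a camera call. They do not tell look-alikes from the thing itself.
- boxes_of(camera, target): "centre" ([column, row] in pixels, amid what is visible of it).
The state is a dict: "t": time; "qpos": joint angles; "qvel": joint speeds; "joint_torque": joint torques, N m; "ee_pos": TCP position; "orientation": TCP orientation; "ft_force": force on the tool from outside, world axes, zero at the start; "moment": the same for the moment, N m; "width": finger opening in mm; "grasp_force": force on a finger pad.
Only numpy, scipy, OpenCV 4.12 (cv2) and the standard library are available. Lean on these libraries where they do the work, as an engineer would, in place of code of your own. Each camera call takes 0.05 s, during which the arm holds its last target. There are 200 camera calls.

## Task

Make up two seasoning boards for the grill. Fish board (the one with two wells): the tall mill in the well beside the handle and the low dip cup in the other well. Steak board (the one with three wells): the squat jar in the well beside the handle, the block of smoking wood in the middle well and the tall beaker in the well farthest from the handle. Set everything down upright, flat on the floor of its well and without dropping it, and leave the short mill and the tall jar standing where they are.

Things in the scene. Friction and masses are not known exactly. Their poses are not given: they have to be found in the camera images.
- board_two: Fish board: the shorter brown wooden board, rectangle 185 x 90 mm, 18 mm thick, fixed. Round wells 70 mm wide, 6 mm deep, their dark floors 12 mm above the table. Origin: centre of the underside of the rectangle; y runs along the wells to the handle (tab 34 mm wide, 50 mm long, on the +y end), z up. Two wells, centred at y = +47.5 mm (beside the handle) and y = -47.5 mm, x = 0.
- board_three: Steak board: the longer brown wooden board, rectangle 280 x 90 mm, 18 mm thick, fixed. Round wells 70 mm wide, 6 mm deep, their dark floors 12 mm above the table. Origin: centre of the underside of the rectangle; y runs along the wells to the handle (tab 34 mm wide, 50 mm long, on the +y end), z up. Three wells, centred at y = +95 mm (beside the handle), y = 0 (middle) and y = -95 mm (farthest), x = 0.
- tall_mill: Tall pepper mill of dark turned wood, 130 mm high plus a 5 mm steel button on top: foot 50 mm in diameter up to 14 mm high, slim neck 32 mm in diameter, cylindrical head 40 mm in diameter from 88 to 124 mm high; 0.2 kg. Loose, stands upright on the table at the start; origin at the centre of its underside, z up.
- short_mill: Short pepper mill, same pattern and wood but only 85 mm high (head 43 to 79 mm high, foot 50 mm in diameter); not needed, stays where it is. Loose, stands upright on the table at the start; origin at the centre of its underside, z up.
- tall_jar: Tall white ceramic jar with cork lid, 48 mm in diameter, 105 mm high; not needed, stays where it is. Loose, stands upright on the table at the start; origin at the centre of its underside, z up.
- squat_jar: Squat white ceramic jar with cork lid, 60 mm high: ceramic body 48 mm in diameter up to 48 mm high, cork 44 mm in diameter above it; 0.2 kg. Loose, stands upright on the table at the start; origin at the centre of its underside, z up.
- beaker: Tall beaker: straight open steel cup, 48 mm outside diameter, 80 mm high, wall 3 mm; 0.12 kg. Loose, stands upright on the table at the start; origin at the centre of its underside, z up.
- dip_cup: Low dip cup: straight open steel cup, 48 mm outside diameter, only 42 mm high, wall 3 mm; 0.08 kg. Can be gripped across its outside about 30 mm up. Loose, stands upright on the table at the start; origin at the centre of its underside, z up.
- wood_block: Block of pale smoking wood with a darker streak, square section 36 x 36 mm, 60 mm high, sides along its x and y axes, turned up to 45 degrees either way at the start; 0.06 kg. Loose, stands upright on the table at the start; origin at the centre of its underside, z up.
Mind the look-alikes: they are no part of the job. What is shaped like the dip_cup but blue or pink is not meant.

How it is judged (in metres and radians):
At the end, for the whole second after the job is handed in: All five in their named wells: each within 14 mm of the well centre along and across the board, underside 8 to 15.5 mm above the table (on the well floor), upright within 0.1 rad, at rest. Short mill and tall jar upright within 0.1 rad, at rest, within 30 mm of their start (x of tall_mill in the frame of board_two between -0.014 and 0.014 m and y of tall_mill in the frame of board_two between 0.0335 and 0.0615 m and z of tall_mill in the frame of board_two between 0.008 and 0.0155 m and angle between each of tall_mill, dip_cup, squat_jar, wood_block, beaker, short_mill, tall_jar's own z axis and vertical below 0.1 rad and linear speed of each of tall_mill, dip_cup, squat_jar, wood_block, beaker, short_mill, tall_jar below 0.02 m/s and x of dip_cup in the frame of board_two between -0.014 and 0.014 m and y of dip_cup in the frame of board_two between -0.0615 and -0.0335 m and z of dip_cup in the frame of board_two between 0.008 and 0.0155 m and x of squat_jar in the frame of board_three between -0.014 and 0.014 m and y of squat_jar in the frame of board_three between 0.081 and 0.109 m and z of squat_jar in the frame of board_three between 0.008 and 0.0155 m and x of wood_block in the frame of board_three between -0.014 and 0.014 m and y of wood_block in the frame of board_three between -0.014 and 0.014 m and z of wood_block in the frame of board_three between 0.008 and 0.0155 m and x of beaker in the frame of board_three between -0.014 and 0.014 m and y of beaker in the frame of board_three between -0.109 and -0.081 m and z of beaker in the frame of board_three between 0.008 and 0.0155 m and distance of each of short_mill, tall_jar from where it was at the start of the episode below 0.03 m); the robot touches nothing.
It fails at once if the short mill or the tall jar is knocked over or moved more than 30 mm (distance of any of short_mill, tall_jar from where it was at the start of the episode above 0.03 m or angle between any of short_mill, tall_jar's own z axis and vertical above 0.35 rad).
It fails at once if a kit item is dropped or knocked over: it moves faster than 0.7 m/s (a fall of 25 mm) with no finger touching it ((linear speed of tall_mill above 0.7 m/s and contact force between the fingers and tall_mill below 0.01 N) or (linear speed of dip_cup above 0.7 m/s and contact force between the fingers and dip_cup below 0.01 N) or (linear speed of squat_jar above 0.7 m/s and contact force between the fingers and squat_jar below 0.01 N) or (linear speed of wood_block above 0.7 m/s and contact force between the fingers and wood_block below 0.01 N) or (linear speed of beaker above 0.7 m/s and contact force between the fingers and beaker below 0.01 N)).
It also fails if it takes over 125 s, if anything falls off the work surface, if the arm or the gripper's body presses on something with over 40 N, if the wrist force passes 120 N, or if a joint passes its speed limit or range.

## Working session

There is one attempt and no reset: what is moved stays moved. The work goes in short steps, Python scripts to look and compute and a shell command to move; the robot and the scene stay as the last step left them, time stands still between calls to the robot, and variables do not carry over. Pictures are saved under pics/ and viewed, at most 14 in all, crops included, and the job is handed in when it is done.

```bash
ls; mkdir -p pics
python3 - <<'E'
from workcell import get_obs,cams
import cv2,numpy as np
o=get_obs();print({k:o[k] for k in('t','ee_pos','orientation','width')})
ims=[]
for n in('top','scene'):
    p,d=cams.get_image(n);np.savez(f'pics/{n}.npz',p=p,d=d)
    cv2.imwrite(f'pics/{n}.png',cv2.resize(p[:,:,::-1],(800,600)))
    c=cams.get_calibration(n);print(n,c)
E
```

```text
pics
{'t': 0.0, 'ee_pos': array([257.33263707, 568.94782905, 221.90035856]), 'orientation': array([-6.62224053e-01, -3.07063673e+00,  2.36498467e-03]), 'width': 88.0072615504828}
top {'mtx': array([[418.15487836,   0.        , 250.21885056],
       [  0.        , 418.15487836, 189.81054933],
       [  0.        ,   0.        ,   1.        ]]), 'R': array([[-0.02793199, -0.9995198 ,  0.01341558],
       [-0.98923614,  0.02571115, -0.14405137],
       [ 0.14363726, -0.01729482, -0.98947927]]), 't': array([  36.93834887,  460.70452289, 1216.29821151])}
scene {'mtx': array([[394.18267039,   0.        , 256.66090187],
       [  0.        , 394.18267039, 197.84183714],
       [  0.        ,   0.        ,   1.        ]]), 'R': array([[-0.66669168,  0.74532407,  0.00377294],
       [ 0.50998955,  0.45986503, -0.72693522],
       [-0.54353736, -0.48271751, -0.68669568]]), 't': array([ 291.42778616, -220.55476948, 1491.23562583])}
```

View pics/top.png

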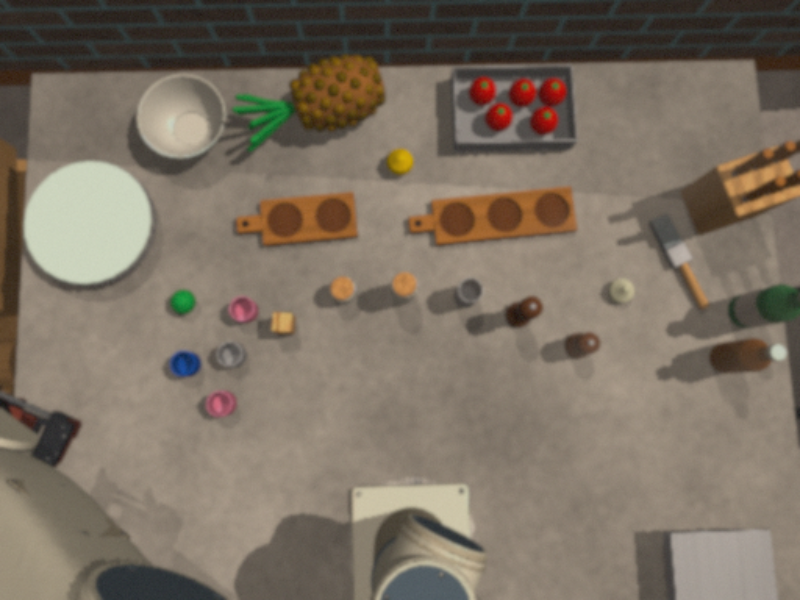

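View pics/scene.png

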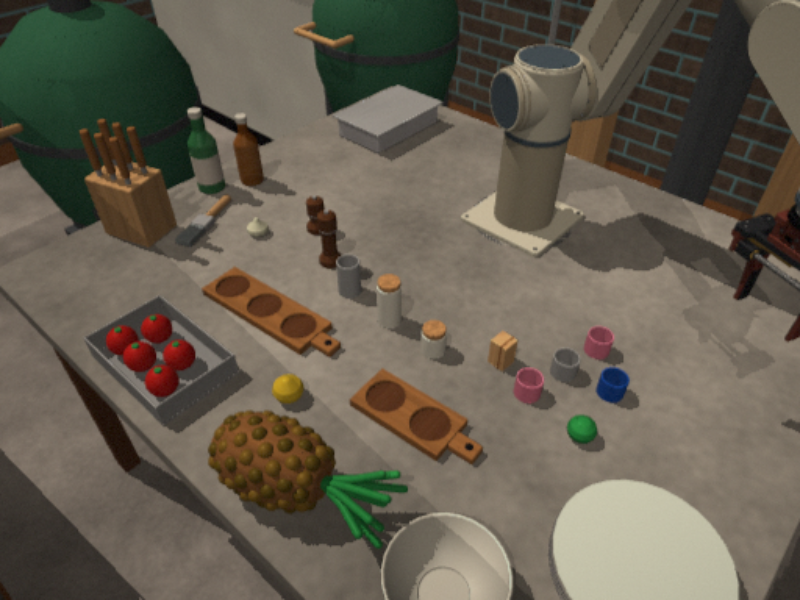

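Top view (800×600 px): the candidates are as follows.
- **Mills:** (523,312) tall, (582,345) short.
- **Jars with cork:** (343,289) squat, (404,285) tall.
- **Steel cups:** (470,292) beaker, (230,355) dip cup.
- **Not dip cups:** blue cup (185,364), pink cups (243,310) and (221,404).
- **Block:** (283,323).
- **Boards:** two wells at (308,219), three wells at (505,215), handles to the left.

The scene view confirms the heights of the mills and jars.

```bash
cat > h.py <<'E'
import numpy as np,cv2
from scipy.spatial.transform import Rotation as Ro
from workcell import cams,get_obs
def cloud(n,p=None,d=None):
    if p is None:p,d=cams.get_image(n)
    c=cams.get_calibration(n);K=c['mtx'];v,u=np.mgrid[:384,:512]
    P=np.stack([(u-K[0,2])/K[0,0]*d,(v-K[1,2])/K[1,1]*d,d],-1)
    X=(P-c['t'])@c['R'];X[d==0]=np.nan
    return p,X
E
python3 - <<'E'
from h import *
f=np.load('pics/top.npz');p,X=cloud('top',f['p'],f['d'])
g=np.load('pics/scene.npz');ps,Xs=cloud('scene',g['p'],g['d'])
print('table z',np.nanmedian(X[240:260,200:300,2]))
S=dict(tall_mill=(532,306,135),short_mill=(590,343,90),squat=(343,289,60),tall_jar=(404,285,105),beaker=(470,292,80),dip=(230,355,42),blue=(185,364,42),pink1=(243,310,42),pink2=(221,404,42),block=(283,323,60))
for k,(u,v,h) in S.items():
    u,v=int(u*.64),int(v*.64)
    B=X[v-16:v+17,u-16:u+17].reshape(-1,3);B=B[np.isfinite(B[:,2])]
    B=B[B[:,2]>15];zm=np.percentile(B[:,2],98)
    lo=h-10 if 'mill' not in k else h-45
    T=B[B[:,2]>lo].astype(np.float32)
    c,r=cv2.minEnclosingCircle(T[:,:2]);R=cv2.minAreaRect(T[:,:2])
    Bs=Xs.reshape(-1,3);Bs=Bs[(np.hypot(*(Bs[:,:2]-c).T)<40)&(Bs[:,2]>lo)].astype(np.float32)
    cs=cv2.minEnclosingCircle(Bs[:,:2]) if len(Bs)>5 else None
    print(k,'zmax%.0f'%zm,len(T),np.round(c),round(r),np.round(T.mean(0)),'rect',np.round(R[0]),np.round(R[1]),round(R[2]),'scene',np.round(cs[0]) if cs else 0,round(cs[1]) if cs else 0)
hsv=cv2.cvtColor(p,cv2.COLOR_RGB2HSV)
m=((hsv[...,1]>110)&(hsv[...,0]<18)).astype(np.uint8)
m[:110]=0;m[162:]=0
n,l,st,ce=cv2.connectedComponentsWithStats(m)
for i in range(1,n):
    if st[i,4]<800:continue
    Q=X[l==i];Q=Q[np.isfinite(Q[:,2])&(abs(Q[:,2]-15)<8)].astype(np.float32)
    # fit rectangle, handle included -> length +50 
    R=cv2.minAreaRect(Q[:,:2]);pts=cv2.boxPoints(R)
    a,b=pts[1]-pts[0],pts[2]-pts[1];L=a if np.hypot(*a)>np.hypot(*b) else b
    L=L/np.hypot(*L);L=L if L[1]>0 else -L
    ln=max(R[1]);cen=np.array(R[0])-L*25
    print('board',st[i],'len %.0f w %.0f'%(ln,min(R[1])),'dir',L.round(3),'centre',cen.round(1),'wells',[(cen+L*y).round(1).tolist() for y in ((47.5,-47.5) if ln<290 else (95,0,-95))])
    # dark well floors
    y0=st[i,1];x0=st[i,0];sub=hsv[y0:y0+st[i,3],x0:x0+st[i,2],2];
    w=((hsv[...,2]<100)&(l==i)).astype(np.uint8);nn,ll,ss,cc=cv2.connectedComponentsWithStats(w)
    for j in range(1,nn):
        if ss[j,4]>100:
            q=X[ll==j];print('  well',np.nanmean(q,0).round(1),ss[j,4])
T=Ro.from_rotvec(get_obs()['orientation']).as_matrix();print('tool y',T[:,1].round(3),'x',T[:,0].round(3))
cv2.imwrite('pics/crop.png',cv2.resize(np.hstack([p[170:280,90:250,::-1],p[170:280,250:410,::-1]]),(800,275),interpolation=cv2.INTER_CUBIC))
E
```

```text
table z 0.28881655393662276Traceback (most recent call last):
  File "<stdin>", line 12, in <module>
cv2.error: OpenCV(4.12.0) /io/opencv/modules/imgproc/src/shapedescr.cpp:201: error: (-215:Assertion failed) count >= 0 && (depth == CV_32F || depth == CV_32S) in function 'minEnclosingCircle'
```

Run:
```python
from h import *
A=lambda q:np.ascontiguousarray(q[:,:2],np.float32)
f=np.load('pics/top.npz');p,X=cloud('top',f['p'],f['d'])
g=np.load('pics/scene.npz');ps,Xs=cloud('scene',g['p'],g['d'])
S=dict(tall_mill=(532,306,135),short_mill=(590,343,90),squat=(343,289,60),tall_jar=(404,285,105),beaker=(470,292,80),dip=(230,355,42),blue=(185,364,42),pink1=(243,310,42),pink2=(221,404,42),block=(283,323,60))
for k,(u,v,h) in S.items():
    u,v=int(u*.64),int(v*.64)
    B=X[v-16:v+17,u-16:u+17].reshape(-1,3);B=B[B[:,2]>15]
    zm=np.percentile(B[:,2],98);lo=h-(45 if 'mill' in k else 10)
    T=B[B[:,2]>lo]
    if len(T)<5: print(k,'few',zm);continue
    c,r=cv2.minEnclosingCircle(A(T));R=cv2.minAreaRect(A(T))
    Bs=Xs.reshape(-1,3);Bs=Bs[(np.hypot(*(Bs[:,:2]-c).T)<40)&(Bs[:,2]>lo)]
    cs=cv2.minEnclosingCircle(A(Bs)) if len(Bs)>5 else None
    print(k,'zmax%.0f'%zm,len(T),np.round(c),round(r),np.round(T.mean(0)),'rect',np.round(R[0]),np.round(R[1]),round(R[2]),'scene',np.round(cs[0]) if cs else 0,round(cs[1]) if cs else 0)
hsv=cv2.cvtColor(p,cv2.COLOR_RGB2HSV)
m=((hsv[...,1]>110)&(hsv[...,0]<18)).astype(np.uint8);m[:110]=0;m[162:]=0
n,l,st,ce=cv2.connectedComponentsWithStats(m)
for i in range(1,n):
    if st[i,4]<800:continue
    Q=X[l==i];Q=Q[abs(Q[:,2]-15)<8]
    R=cv2.minAreaRect(A(Q));pts=cv2.boxPoints(R)
    L=max(pts[1]-pts[0],pts[2]-pts[1],key=np.linalg.norm);L=L/np.linalg.norm(L)*np.sign(L[1])
    ln=max(R[1]);cen=np.array(R[0])-L*25
    print('board',st[i],'len %.0f w %.0f'%(ln,min(R[1])),'dir',L.round(3),'wells',[(cen+L*y).round(1).tolist() for y in ((47.5,-47.5) if ln<290 else (95,0,-95))])
    w=((hsv[...,2]<100)&(l==i)).astype(np.uint8);nn,ll,ss,cc=cv2.connectedComponentsWithStats(w)
    for j in range(1,nn):
        if ss[j,4]>100: print('  well',np.nanmean(X[ll==j],0).round(1),ss[j,4])
T=Ro.from_rotvec(get_obs()['orientation']).as_matrix();print('tool y',T[:,1].round(3),'x',T[:,0].round(3))
cv2.imwrite('pics/crop.png',cv2.resize(np.hstack([p[170:280,90:250,::-1],p[170:280,250:410,::-1]]),(800,275),interpolation=cv2.INTER_CUBIC))
```

```text
tall_mill zmax135 203 [ 425. -223.] 21 [ 423. -219.  124.] rect [ 426. -223.] [38. 40.] 25 scene [ 426. -220.] 21
short_mill zmax90 197 [ 362. -334.] 21 [ 361. -330.   78.] rect [ 362. -334.] [39. 38.] 45 scene [ 364. -331.] 20
squat zmax64 182 [478. 116.] 23 [477. 116.  60.] rect [478. 116.] [41. 42.] 86 scene [480. 117.] 24
tall_jar zmax109 187 [476.   1.] 22 [475.   1. 105.] rect [475.   0.] [40. 42.] 87 scene [478.   3.] 24
beaker zmax84 75 [ 465. -122.] 24 [ 465. -122.   78.] rect [ 465. -121.] [45. 46.] 44 scene [ 465. -120.] 26
dip zmax46 76 [362. 329.] 24 [361. 329.  40.] rect [362. 329.] [46. 46.] 42 scene [363. 330.] 25
blue zmax46 88 [347. 416.] 25 [347. 415.  40.] rect [346. 415.] [47. 46.] 52 scene [347. 417.] 25
pink1 zmax46 75 [447. 307.] 24 [447. 307.  40.] rect [447. 307.] [46. 46.] 41 scene [448. 308.] 25
pink2 zmax46 73 [271. 348.] 24 [272. 348.  41.] rect [271. 348.] [48. 43.] 88 scene [271. 349.] 26
block zmax64 159 [417. 230.] 24 [417. 229.  60.] rect [418. 230.] [37. 36.] 84 scene [419. 231.] 23
board [ 442  110   70   39 1562] len 48 w 6 dir [0.961 0.275] wells [[625.2, -578.3], [533.9, -604.5]]
  well [ 605.3 -620.   212.3] 192
  well [ 599.3 -590.3   84. ] 488
board [ 261  119  108   38 2766] len 329 w 90 dir [-0.081  0.997] wells [[614.8, -108.9], [622.5, -203.6], [630.2, -298.3]]
board [ 151  123   78   34 1945] len 232 w 91 dir [-0.078  0.997] wells [[621.5, 229.2], [629.0, 134.5]]
tool y [ 0.412  0.911 -0.001] x [-0.911  0.412  0.   ]
```

View pics/crop.png

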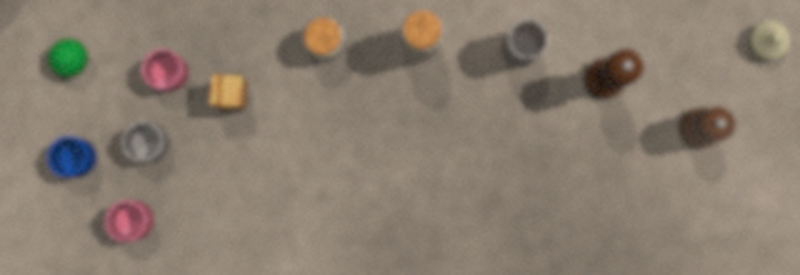

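The crop shows the grey dip cup at (143,142), with the blue cup at (71,158) and pinks at (163,70) and (128,221). The choices hold, so I'll start with the dip cup.

```bash
python3 -m creep '[0.01,-0.025,0,0,0.02,-0.05,0,0,0.035,-0.08,0,0,0.05,-0.11,0,0,0.065,-0.14,0,0,0.08,-0.17,0,0,0.09,-0.2,-0.02,0,0.1,-0.225,-0.04,0,0.105,-0.238,-0.06,0,0.105,-0.24,-0.07,0]' 1
python3 -m creep '[0,0,0,0,0,0,0,0,0,0,0,0]'
python3 - <<'E'
from h import *
o=get_obs();print(o['t'],o['ee_pos'],o['ft_force'])
p,d=cams.get_image('wrist');cv2.imwrite('pics/w1.png',p[:,:,::-1])
c=cams.get_calibration('wrist');print(c)
E
```

```text
t: 0.93
ee_pos: [362.0, 326.4, 150.7]
orientation: [-0.666, -3.068, 0.005]
ft_force: [-0.6, 0.3, -0.1]
width: 87.8
grasp_force: 0.0
t: 1.18
ee_pos: [362.9, 330.9, 153.5]
orientation: [0.661, 3.071, 0.002]
ft_force: [-0.2, 0.1, 0.2]
width: 87.6
grasp_force: 0.0
1.1833 [362.87565822 330.87948622 153.47435125] [-0.20475819  0.07068429  0.20831563]
{'mtx': array([[297.31863964,   0.        , 252.09459184],
       [  0.        , 297.31863964, 191.19785412],
       [  0.        ,   0.        ,   1.        ]]), 'mount': array([[ 1.05427197e-04, -9.67404236e-01, -2.53237107e-01,
         6.83736367e+01],
       [ 9.99999653e-01, -1.07193786e-04,  8.25814535e-04,
        -9.15229378e-01],
       [-8.26041924e-04, -2.53237106e-01,  9.67403890e-01,
        -1.61435474e+02],
       [ 0.00000000e+00,  0.00000000e+00,  0.00000000e+00,
         1.00000000e+00]])}
```

View pics/w1.png

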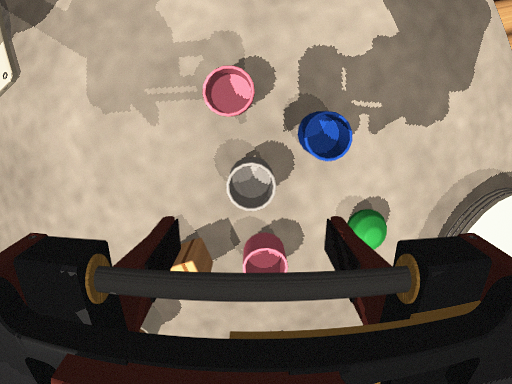

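The wrist view shows the grey cup centred at (251,186), and the projection puts it about 3 mm from the tool axis. Descending to grip it.

```bash
python3 -m creep '[0,0,-0.015,0,0,0,-0.035,0,0,0,-0.055,0,0,0,-0.075,0,0,0,-0.095,0,0,0,-0.11,0,0,0,-0.125,0,0,0,-0.135,0,0,0,-0.14,0,0,0,-0.142,0]'
python3 -m creep '[0,0,0,0,0,0,0,0,0,0,0,0,0,0,0,0,0,0,0,0,0,0,0,0,0,0,0,0,0,0,0,0]' 0.3
python3 -m creep '[0,0,0.005,0,0,0,0.015,0,0,0,0.03,0,0,0,0.045,0,0,0,0.06,0,0,0,0.07,0,0,0,0.08,0,0,0,0.08,0]'
```

```text
t: 2.07
ee_pos: [362.5, 330.0, 10.4]
orientation: [-0.661, -3.071, 0.0]
ft_force: [0.1, -0.6, 0.1]
width: 87.8
grasp_force: 0.0
t: 2.73
ee_pos: [362.7, 329.6, 11.0]
orientation: [0.662, 3.071, 0.001]
ft_force: [-0.5, -0.7, 4.5]
width: 47.9
grasp_force: 30.0
t: 3.4
ee_pos: [363.4, 330.2, 92.6]
orientation: [0.662, 3.069, 0.004]
ft_force: [-0.0, -0.2, -1.7]
width: 47.8
grasp_force: 30.0
```

```bash
python3 -m creep '[0.012,-0.009,0,0,0.035,-0.026,0,0,0.06,-0.044,0,0,0.085,-0.062,0,0,0.11,-0.081,0,0,0.135,-0.099,0,0,0.16,-0.117,0,0,0.185,-0.136,0,0,0.21,-0.154,0,0,0.23,-0.168,0,0]'
python3 -m creep '[0.015,-0.011,0,0,0.027,-0.02,0,0,0.034,-0.025,0,0,0.0365,-0.027,0,0,0.0365,-0.027,-0.02,0,0.0365,-0.027,-0.04,0,0.0365,-0.027,-0.05,0,0.0365,-0.027,-0.055,0,0.0365,-0.027,-0.055,0,0.0365,-0.027,-0.055,0]'
python3 -c "
from h import *
p,d=cams.get_image('wrist');cv2.imwrite('pics/w2.png',p[:,:,::-1])"
```

```text
t: 4.23
ee_pos: [593.9, 159.7, 90.0]
orientation: [-0.664, -3.07, 0.001]
ft_force: [0.5, 1.2, -0.8]
width: 48.0
grasp_force: 30.0
t: 5.07
ee_pos: [629.0, 134.9, 35.9]
orientation: [-0.661, -3.071, -0.0]
ft_force: [1.3, 0.4, -0.9]
width: 47.9
grasp_force: 30.0
```

View pics/w2.png

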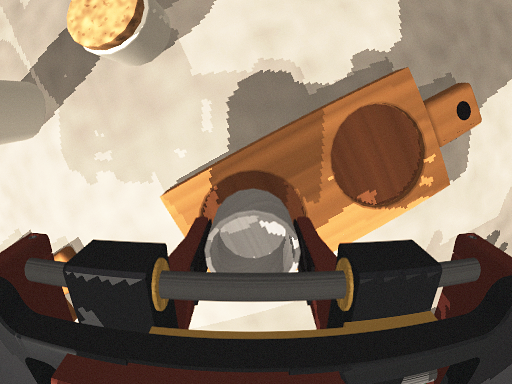

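The cup at (252,235) sits over the far well; the handle and handle well at (378,155) are clear. Lowering and releasing.

```bash
python3 -m creep '[0,0,-0.004,0,0,0,-0.008,0,0,0,-0.011,0,0,0,-0.0122,0,0,0,-0.0125,0,0,0,-0.0125,0]'
python3 -m creep '[0,0,0,0,0,0,0,0,0,0,0,0,0,0,0,0,0,0,0,0,0,0,0,0]' 1
python3 -m creep '[0,0,0.01,0,0,0,0.03,0,0,0,0.05,0,0,0,0.08,0,0,0,0.1,0,0,0,0.12,0,0,0,0.13,0]'
```

```text
t: 5.62
ee_pos: [629.0, 134.4, 23.1]
orientation: [-0.662, -3.071, 0.0]
ft_force: [0.2, 0.4, -1.9]
width: 48.0
grasp_force: 30.0
t: 6.12
ee_pos: [629.1, 134.5, 23.2]
orientation: [0.662, 3.071, 0.0]
ft_force: [1.2, -0.1, 0.4]
width: 84.5
grasp_force: 0.0
t: 6.7
ee_pos: [630.4, 134.7, 156.8]
orientation: [0.661, 3.067, 0.003]
ft_force: [-0.2, 1.1, -0.1]
width: 87.5
grasp_force: 0.0
```

```bash
python3 -m creep '[-0.01,0.005,0,-0.12,-0.03,0.014,0,-0.24,-0.055,0.025,0,-0.36,-0.08,0.036,0,-0.48,-0.105,0.048,0,-0.6,-0.13,0.059,0,-0.155,0.155,0.07,0,-0.84]' 2>&1 | tail -3
python3 -m creep '[0,0,0,0]'
```

```text
ft_force: [-1.7, 0.9, -2.0]
width: 87.5
grasp_force: 0.0
t: 7.37
ee_pos: [541.7, 195.6, 152.7]
orientation: [1.545, 2.735, 0.0]
ft_force: [2.3, 0.2, 0.9]
width: 87.6
grasp_force: 0.0
```

Row 6 of that call had a typo (a number out of place). It only cut the travel short, with no contact. Continuing from the measured pose.

```bash
python3 -m creep '[-0.012,0.003,0,-0.1,-0.03,0.008,0,-0.2,-0.05,0.014,0,-0.3,-0.07,0.02,0,-0.4,-0.09,0.026,0,-0.5,-0.107,0.03,0,-0.6,-0.12,0.033,0,-0.648,-0.1237,0.0344,0,-0.648,-0.1237,0.0344,0,-0.648,-0.1237,0.0344,0,-0.648]'
python3 -c "
from h import *
o=get_obs();print(o['ee_pos'],Ro.from_rotvec(o['orientation']).as_matrix()[:,1])
p,d=cams.get_image('wrist');cv2.imwrite('pics/w3.png',p[:,:,::-1])"
```

```text
t: 8.2
ee_pos: [417.8, 229.7, 153.5]
orientation: [2.329, 2.107, 0.002]
ft_force: [0.2, -0.2, 0.8]
width: 88.0
grasp_force: 0.0
[417.81962668 229.70636967 153.48944286] [ 0.99500403 -0.09982926  0.00105219]
```

View pics/w3.png

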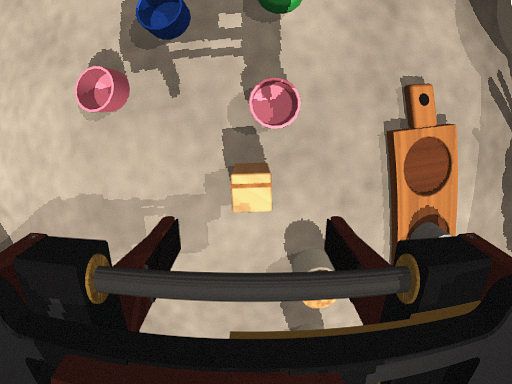

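The block is at (252,192), square to the fingers and centred. Grip and lift; the jar tops (109 mm) must be cleared on the way.

```bash
python3 -m creep '[0,0,-0.015,0,0,0,-0.035,0,0,0,-0.055,0,0,0,-0.075,0,0,0,-0.095,0,0,0,-0.11,0,0,0,-0.12,0,0,0,-0.128,0,0,0,-0.131,0,0,0,-0.131,0]'
python3 -m creep '[0,0,0,0,0,0,0,0,0,0,0,0,0,0,0,0,0,0,0,0,0,0,0,0,0,0,0,0,0,0,0,0]' 0.2
python3 -m creep '[0,0,0.005,0,0,0,0.02,0,0,0,0.04,0,0,0,0.065,0,0,0,0.09,0,0,0,0.11,0,0,0,0.125,0,0,0,0.13,0,0,0,0.13,0]'
```

```text
t: 9.08
ee_pos: [417.2, 229.3, 21.8]
orientation: [-2.332, -2.105, 0.001]
ft_force: [0.2, -0.0, 0.6]
width: 87.9
grasp_force: 0.0
t: 9.75
ee_pos: [417.0, 229.5, 22.3]
orientation: [2.332, 2.105, 0.0]
ft_force: [0.2, 0.4, 0.2]
width: 38.1
grasp_force: 0.0
t: 10.5
ee_pos: [417.6, 229.8, 153.5]
orientation: [2.331, 2.105, 0.004]
ft_force: [-0.1, 0.0, -0.5]
width: 36.1
grasp_force: 29.6
```

```bash
python3 -m creep '[0.007,-0.014,0,0,0.02,-0.042,0,0,0.033,-0.07,0,0,0.046,-0.098,0,0,0.06,-0.126,0,0,0.073,-0.154,0,0,0.086,-0.182,0,0,0.1,-0.21,0,0,0.113,-0.238,0,0,0.126,-0.266,0,0]'
python3 -m creep '[0.013,-0.028,0,0,0.027,-0.056,0,0,0.04,-0.084,0,0,0.053,-0.112,0,0,0.065,-0.137,0,0,0.074,-0.156,0,0,0.079,-0.167,0,0,0.079,-0.167,0,0,0.079,-0.167,-0.03,0,0.079,-0.167,-0.055,0]'
python3 -m creep '[0,0,-0.025,0,0,0,-0.04,0,0,0,-0.048,0,0,0,-0.05,0,0,0,-0.05,0]'
python3 -c "
from h import *
p,X=cloud('scene');o=get_obs()['ee_pos'];print(o)
Q=X.reshape(-1,3);Q=Q[(np.hypot(*(Q[:,:2]-o[:2]).T)<45)&(Q[:,2]<60)]
np.set_printoptions(suppress=True);print(np.histogram(Q[:,2],bins=range(4,60,4)))
cv2.imwrite('pics/s4.png',cv2.resize(p[140:240,110:240,::-1],(780,600)))"
```

```text
t: 11.33
ee_pos: [542.5, -38.0, 150.6]
orientation: [-2.331, -2.104, 0.003]
ft_force: [-0.0, -0.2, -1.4]
width: 36.2
grasp_force: 29.6
t: 12.17
ee_pos: [621.9, -202.7, 96.6]
orientation: [2.331, 2.105, 0.001]
ft_force: [0.2, 0.0, -0.8]
width: 36.5
grasp_force: 29.6
t: 12.58
ee_pos: [622.0, -203.0, 47.1]
orientation: [-2.331, -2.106, 0.0]
ft_force: [0.0, -0.4, -1.3]
width: 36.0
grasp_force: 29.6
[ 622.55272416 -203.37763205   47.93692013]
(array([  2,   9, 112, 119,  50,   1,  15,  14,  14,  14,  12,  11,  18]), array([ 4,  8, 12, 16, 20, 24, 28, 32, 36, 40, 44, 48, 52, 56]))
```

View pics/s4.png

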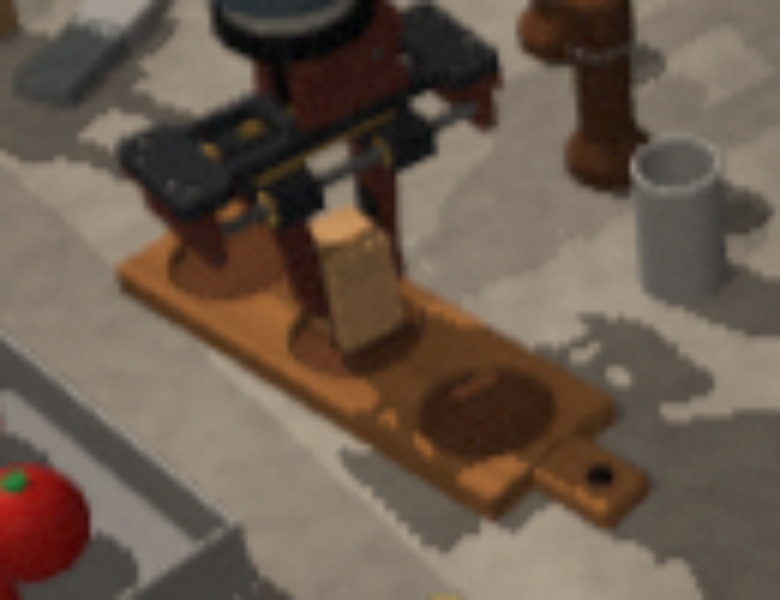

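The block has tilted in the fingers: its foot at (370,345) leans toward the handle side. Lowering gently so the well floor rights it, while watching the force.

```bash
python3 -m creep '[0,0,-0.002,0,0,0,-0.004,0,0,0,-0.006,0,0,0,-0.008,0,0,0,-0.008,0]'|grep -v ori
python3 -m creep '[0,0,-0.001,0,0,0,-0.002,0,0,0,-0.003,0,0,0,-0.003,0]'|grep -v ori
python3 -m creep '[0,0,-0.001,0,0,0,-0.002,0,0,0,-0.002,0]'|grep -v ori
python3 -m creep '[0,0,-0.001,0,0,0,-0.0015,0,0,0,-0.0015,0]'|grep -v ori
python3 -c "
from h import *
p,X=cloud('scene')
cv2.imwrite('pics/s5.png',cv2.resize(p[160:220,140:220,::-1],(400,300)))"
```

```text
t: 13.05
ee_pos: [621.8, -203.5, 39.0]
ft_force: [0.2, 0.9, -0.6]
width: 36.7
grasp_force: 29.6
t: 13.38
ee_pos: [621.9, -203.5, 35.9]
ft_force: [0.4, -0.4, -0.3]
width: 36.7
grasp_force: 29.6
t: 13.63
ee_pos: [622.1, -203.6, 34.5]
ft_force: [-1.5, 0.8, 3.1]
width: 36.4
grasp_force: 29.6
t: 13.88
ee_pos: [622.1, -203.6, 34.5]
ft_force: [-5.3, 1.9, 14.6]
width: 35.8
grasp_force: 29.6
```

View pics/s5.png

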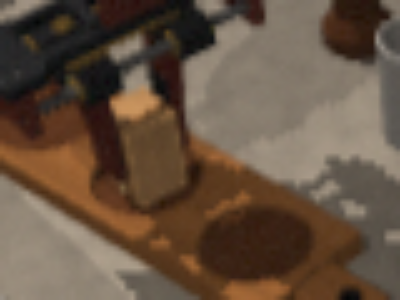

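Contact has started and it still leans a few degrees ((120,120) to (135,205)). Pressing a little more.

```bash
python3 -m creep '[0,0,-0.001,0,0,0,-0.001,0,0,0,-0.001,0]'|grep -v ori
python3 -m creep '[0,0,-0.001,0,0,0,-0.001,0,0,0,-0.001,0]'|grep -v ori
python3 -m creep '[0,0,-0.001,0,0,0,-0.001,0,0,0,-0.001,0]'|grep -v ori
python3 -c "
from h import *
p,X=cloud('scene')
cv2.imwrite('pics/s6.png',cv2.resize(p[160:220,140:220,::-1],(400,300)))"
```

```text
t: 14.18
ee_pos: [622.2, -203.7, 34.4]
ft_force: [-7.7, 2.2, 21.6]
width: 36.2
grasp_force: 29.7
t: 14.43
ee_pos: [622.3, -203.7, 34.3]
ft_force: [-9.7, 2.8, 29.5]
width: 36.0
grasp_force: 29.8
t: 14.68
ee_pos: [622.9, -204.0, 33.9]
ft_force: [-9.5, 3.5, 32.0]
width: 36.0
grasp_force: 30.0
```

View pics/s6.png

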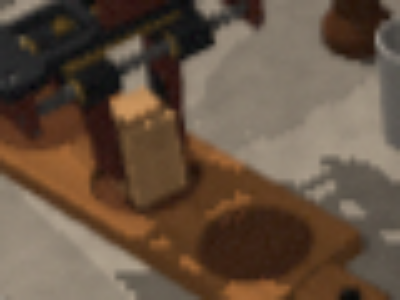

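Run:
```python
from h import *
c=cams.get_calibration('scene')
def pr(x):
    q=c['mtx']@(c['R']@np.array(x,float)+c['t']);return q[:2]/q[2]
print(((pr([622,-204,72])-[140,160])*5).round(),((pr([622,-204,12])-[140,160])*5).round())
for n in('scene','top'):
    p,X=cloud(n);Q=X.reshape(-1,3);Q=Q[(abs(Q[:,0]-622)<26)&(abs(Q[:,1]+204)<26)&(Q[:,2]<80)&(Q[:,2]>20)]
    print(n,len(Q),Q[:,2].max().round(1))
    hi=Q[Q[:,2]>40]
    for z in range(22,76,6):
        s=Q[abs(Q[:,2]-z)<3]
        if len(s): print(z,len(s),s.min(0).round()[:2],s.max(0).round()[:2])
```

```text
[132. 108.] [147. 180.]
scene 282 80.0
22 16 [ 609. -230.] [ 645. -183.]
28 19 [ 610. -204.] [ 642. -182.]
34 21 [ 597. -197.] [ 642. -183.]
40 18 [ 600. -197.] [ 646. -183.]
46 24 [ 600. -221.] [ 647. -182.]
52 21 [ 601. -198.] [ 645. -183.]
58 22 [ 598. -197.] [ 647. -183.]
64 25 [ 597. -198.] [ 646. -183.]
70 52 [ 599. -217.] [ 647. -183.]Traceback (most recent call last):
  File "<stdin>", line 8, in <module>
    return umr_maximum(a, axis, None, out, keepdims, initial, where)
ValueError: zero-size array to reduction operation maximum which has no identity
```

The perspective of a true vertical there matches the picture (lean 15 in 72 px), and the side face is at constant y, so the block is upright. I'll relieve the pressure and release.

```bash
python3 -m creep '[0,0,0.001,0,0,0,0.002,0,0,0,0.0025,0,0,0,0.0025,0]'|grep ft
python3 -m creep '[0,0,0,0,0,0,0,0,0,0,0,0,0,0,0,0,0,0,0,0,0,0,0,0]' 1
python3 -m creep '[0,0,0.01,0,0,0,0.03,0,0,0,0.05,0,0,0,0.08,0,0,0,0.1,0,0,0,0.12,0,0,0,0.13,0,0,0,0.13,0]'
```

```text
ft_force: [-3.2, 0.8, 10.9]
t: 15.67
ee_pos: [621.8, -203.5, 31.9]
orientation: [-2.331, -2.105, 0.0]
ft_force: [0.5, -0.0, -0.0]
width: 72.4
grasp_force: 0.0
t: 16.33
ee_pos: [623.6, -204.1, 165.4]
orientation: [2.329, 2.102, 0.004]
ft_force: [0.7, 0.0, -0.2]
width: 87.7
grasp_force: 0.0
```

```bash
python3 -m creep '[-0.012,0.006,0,0,-0.035,0.018,0,0,-0.06,0.031,0,0,-0.085,0.045,0,0,-0.11,0.058,0,0,-0.132,0.069,0,0,-0.148,0.078,0,0,-0.157,0.0825,0,0,-0.157,0.0825,0,0,-0.157,0.0825,0,0]'
python3 -c "
from h import *
o=get_obs();print(o['ee_pos'])
p,d=cams.get_image('wrist');cv2.imwrite('pics/w7.png',p[:,:,::-1])"
```

```text
t: 17.17
ee_pos: [465.4, -121.2, 162.0]
orientation: [2.331, 2.105, 0.0]
ft_force: [0.9, -0.3, -0.2]
width: 87.5
grasp_force: 0.0
[ 465.42585477 -121.19793508  162.03453901]
```

View pics/w7.png

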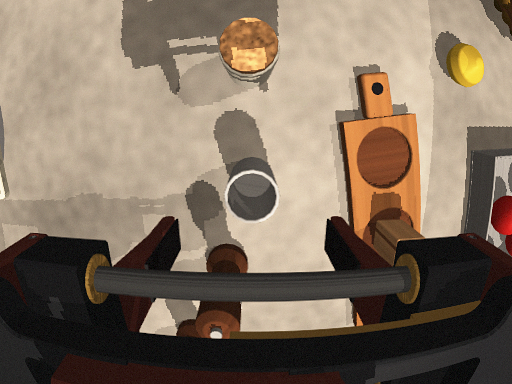

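The beaker is centred at (252,196). Grip it and lift.

```bash
python3 -m creep '[0,0,-0.015,0,0,0,-0.035,0,0,0,-0.055,0,0,0,-0.075,0,0,0,-0.095,0,0,0,-0.11,0,0,0,-0.12,0,0,0,-0.128,0,0,0,-0.131,0,0,0,-0.131,0]'
python3 -m creep '[0,0,0,0,0,0,0,0,0,0,0,0,0,0,0,0,0,0,0,0,0,0,0,0,0,0,0,0,0,0,0,0,0,0,0,0,0,0,0,0]' 0.3
python3 -m creep '[0,0,0.003,0,0,0,0.015,0,0,0,0.035,0,0,0,0.06,0,0,0,0.085,0,0,0,0.105,0,0,0,0.12,0,0,0,0.13,0,0,0,0.13,0]'
```

```text
t: 18.05
ee_pos: [465.2, -121.2, 30.7]
orientation: [-2.332, -2.105, 0.0]
ft_force: [0.7, -0.5, 0.7]
width: 87.6
grasp_force: 0.0
t: 18.88
ee_pos: [465.1, -121.1, 31.4]
orientation: [2.332, 2.105, 0.0]
ft_force: [-1.3, 0.5, 5.1]
width: 48.3
grasp_force: 30.0
t: 19.63
ee_pos: [466.0, -121.3, 162.9]
orientation: [2.33, 2.103, 0.003]
ft_force: [1.1, 0.5, -0.6]
width: 48.1
grasp_force: 30.0
```

```bash
python3 -m creep '[0.01,-0.011,0,0,0.03,-0.032,0,0,0.053,-0.057,0,0,0.076,-0.082,0,0,0.099,-0.107,0,0,0.122,-0.131,0,0,0.143,-0.153,0,0,0.158,-0.17,0,0,0.165,-0.177,0,0,0.165,-0.177,0,0]'|grep -v ori
python3 -m creep '[0,0,-0.015,0,0,0,-0.035,0,0,0,-0.055,0,0,0,-0.075,0,0,0,-0.09,0,0,0,-0.1,0,0,0,-0.107,0,0,0,-0.111,0,0,0,-0.111,0]'
python3 -m creep '[0,0,-0.002,0,0,0,-0.004,0,0,0,-0.005,0,0,0,-0.0055,0,0,0,-0.0055,0]'
```

```text
t: 20.47
ee_pos: [630.3, -299.1, 159.3]
ft_force: [-0.3, 0.1, -0.5]
width: 48.3
grasp_force: 30.0
t: 21.22
ee_pos: [629.7, -297.8, 49.7]
orientation: [-2.331, -2.105, 0.0]
ft_force: [-1.3, 0.2, -0.3]
width: 47.8
grasp_force: 30.0
t: 21.63
ee_pos: [630.1, -298.1, 44.9]
orientation: [2.332, 2.105, 0.0]
ft_force: [-0.4, 0.0, -0.9]
width: 48.6
grasp_force: 30.0
```

```bash
python3 -m creep '[0,0,-0.0005,0,0,0,-0.001,0,0,0,-0.001,0]'|grep -E 'ee|ft'
python3 -m creep '[0,0,0,0,0,0,0,0,0,0,0,0,0,0,0,0,0,0,0,0,0,0,0,0]' 1
python3 -m creep '[0,0,0.01,0,0,0,0.03,0,0,0,0.05,0,0,0,0.08,0,0,0,0.1,0,0,0,0.12,0,0,0,0.13,0,0,0,0.13,0]'
python3 - <<'E'
from h import *
p,X=cloud('scene')
cv2.imwrite('pics/s8.png',cv2.resize(p[140:320,110:330,::-1],(733,600)))
E
```

```text
ee_pos: [630.0, -298.0, 43.7]
ft_force: [0.2, -0.0, -1.1]
t: 22.38
ee_pos: [630.0, -298.0, 43.7]
orientation: [2.332, 2.105, 0.0]
ft_force: [-0.9, -0.3, -0.4]
width: 84.7
grasp_force: 0.0
t: 23.05
ee_pos: [631.5, -298.8, 177.2]
orientation: [2.328, 2.102, 0.003]
ft_force: [0.8, -0.1, -0.2]
width: 87.7
grasp_force: 0.0
```

View pics/s8.png

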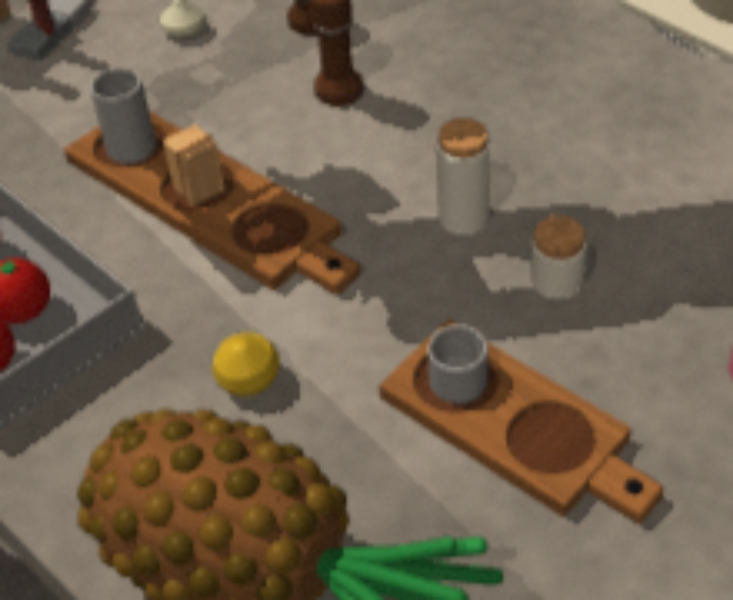

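The beaker (125,117), block (195,165) and dip cup (457,363) all stand in their wells. Next, the squat jar at (558,255).

```bash
python3 -m creep '[-0.005,0.012,0,0,-0.013,0.035,0,0,-0.023,0.063,0,0,-0.033,0.091,0,0,-0.044,0.12,0,0,-0.055,0.15,0,0,-0.066,0.18,0,0,-0.077,0.21,0,0,-0.088,0.24,0,0,-0.1,0.27,0,0]'|grep -v ori
python3 -m creep '[-0.01,0.03,0,0,-0.02,0.06,0,0,-0.03,0.088,0,0,-0.039,0.113,0,0,-0.046,0.131,0,0,-0.05,0.141,0,0,-0.0512,0.144,0,0,-0.0512,0.144,0,0,-0.0512,0.144,0,0]'
python3 -m creep '[0,0,-0.015,0,0,0,-0.04,0,0,0,-0.065,0,0,0,-0.09,0,0,0,-0.11,0,0,0,-0.13,0,0,0,-0.145,0,0,0,-0.154,0,0,0,-0.158,0,0,0,-0.158,0]'
python3 -m creep '[0,0,0,0,0,0,0,0,0,0,0,0,0,0,0,0,0,0,0,0,0,0,0,0,0,0,0,0,0,0,0,0,0,0,0,0,0,0,0,0]' 0.3
python3 -m creep '[0,0,0.003,0,0,0,0.015,0,0,0,0.035,0,0,0,0.06,0,0,0,0.085,0,0,0,0.105,0,0,0,0.12,0,0,0,0.13,0,0,0,0.13,0]'
```

```text
t: 23.93
ee_pos: [527.5, -26.1, 172.0]
ft_force: [0.4, 1.0, -0.0]
width: 87.6
grasp_force: 0.0
t: 24.68
ee_pos: [478.7, 115.5, 173.3]
orientation: [-2.332, -2.105, 0.001]
ft_force: [-0.2, 0.4, 0.8]
width: 87.6
grasp_force: 0.0
t: 25.52
ee_pos: [478.7, 115.3, 15.0]
orientation: [-2.332, -2.104, 0.002]
ft_force: [-0.6, -0.3, 0.0]
width: 87.7
grasp_force: 0.0
t: 26.35
ee_pos: [478.8, 116.0, 15.9]
orientation: [-2.332, -2.105, -0.0]
ft_force: [-0.4, 0.3, 4.6]
width: 47.4
grasp_force: 30.0
t: 27.1
ee_pos: [479.8, 116.2, 147.3]
orientation: [2.331, 2.104, 0.004]
ft_force: [1.2, -0.2, -1.6]
width: 47.4
grasp_force: 30.0
```

```bash
python3 -m creep '[0.007,-0.012,0,0,0.021,-0.035,0,0,0.038,-0.063,0,0,0.055,-0.091,0,0,0.072,-0.119,0,0,0.089,-0.147,0,0,0.105,-0.174,0,0,0.119,-0.197,0,0,0.13,-0.215,0,0,0.136,-0.2245,0,0]'|grep -v ori
python3 -m creep '[0,0,0,0,0,0,-0.015,0,0,0,-0.035,0,0,0,-0.055,0,0,0,-0.075,0,0,0,-0.09,0,0,0,-0.1,0,0,0,-0.107,0,0,0,-0.111,0,0,0,-0.111,0]'|grep -v ori
python3 -m creep '[0,0,-0.002,0,0,0,-0.004,0,0,0,-0.005,0,0,0,-0.006,0,0,0,-0.0062,0,0,0,-0.0062,0]'
```

```text
t: 27.93
ee_pos: [615.2, -110.8, 143.9]
ft_force: [-0.9, 0.1, -2.6]
width: 47.9
grasp_force: 30.0
t: 28.77
ee_pos: [614.3, -108.0, 34.1]
ft_force: [-0.4, -0.5, -3.1]
width: 47.5
grasp_force: 30.0
t: 29.27
ee_pos: [614.9, -108.6, 28.6]
orientation: [2.332, 2.105, 0.0]
ft_force: [0.3, 0.5, -2.6]
width: 47.7
grasp_force: 30.0
```

```bash
python3 -m creep '[0,0,-0.0005,0,0,0,-0.0008,0,0,0,-0.0008,0]'|grep -E 'ee|ft'
python3 -m creep '[0,0,0,0,0,0,0,0,0,0,0,0,0,0,0,0,0,0,0,0,0,0,0,0]' 1 |grep -v ori
python3 -m creep '[0,0,0.01,0,0,0,0.03,0,0,0,0.055,0,0,0,0.08,0,0,0,0.105,0,0,0,0.13,0,0,0,0.145,0,0,0,0.15,0,0,0,0.15,0]'|grep -v ori
python3 -m creep '[-0.012,-0.007,0,0,-0.033,-0.02,0,0,-0.059,-0.035,0,0,-0.085,-0.051,0,0,-0.11,-0.066,0,0,-0.135,-0.081,0,0,-0.16,-0.095,0,0,-0.178,-0.106,0,0,-0.1895,-0.1127,0,0,-0.1895,-0.1127,0,0]'
python3 -c "
from h import *
cams.get_image('wrist')
import time
o=get_obs();print(o['ee_pos'])
p,d=cams.get_image('wrist');cv2.imwrite('pics/w9.png',p[:,:,::-1])"
```

```text
ee_pos: [614.9, -108.6, 28.0]
ft_force: [-0.9, 0.4, 1.4]
t: 30.02
ee_pos: [614.8, -108.5, 27.7]
ft_force: [-0.4, -0.5, -0.6]
width: 83.8
grasp_force: 0.0
t: 30.77
ee_pos: [615.7, -108.7, 179.7]
ft_force: [0.3, -1.0, 0.2]
width: 88.0
grasp_force: 0.0
t: 31.6
ee_pos: [422.0, -221.6, 176.5]
orientation: [-2.332, -2.1, 0.002]
ft_force: [-0.8, 0.2, -1.1]
width: 87.8
grasp_force: 0.0
[ 423.76838191 -221.42260779  176.91398838]
```

View pics/w9.png

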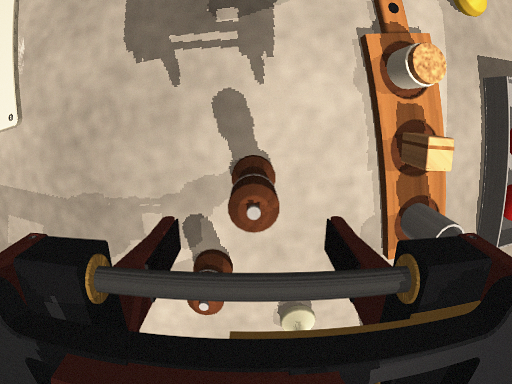

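The mill is directly under the tool, button at (254,212). The jar, block and beaker are standing on the steak board. Grip the head.

```bash
python3 -m creep '[0,0,-0.012,0,0,0,-0.03,0,0,0,-0.05,0,0,0,-0.068,0,0,0,-0.08,0,0,0,-0.087,0,0,0,-0.09,0,0,0,-0.09,0]'|grep -v ori
python3 -m creep '[0,0,0,0,0,0,0,0,0,0,0,0,0,0,0,0,0,0,0,0,0,0,0,0,0,0,0,0,0,0,0,0,0,0,0,0,0,0,0,0]' 0.2|grep -v ori
python3 -m creep '[0,0,0.003,0,0,0,0.015,0,0,0,0.035,0,0,0,0.06,0,0,0,0.085,0,0,0,0.105,0,0,0,0.12,0,0,0,0.13,0,0,0,0.13,0]'
```

```text
t: 32.37
ee_pos: [425.6, -220.8, 87.1]
ft_force: [-0.0, 0.1, -0.4]
width: 87.8
grasp_force: 0.0
t: 33.2
ee_pos: [425.3, -221.3, 87.8]
ft_force: [-0.3, -0.5, 1.8]
width: 39.8
grasp_force: 30.0
t: 33.95
ee_pos: [426.1, -221.7, 219.5]
orientation: [2.33, 2.103, 0.002]
ft_force: [0.6, 1.0, -2.9]
width: 39.6
grasp_force: 30.0
```

```bash
python3 -m creep '[0.003,0.006,0,0,0.009,0.02,0,0,0.018,0.04,0,0,0.028,0.063,0,0,0.038,0.087,0,0,0.048,0.11,0,0,0.058,0.133,0,0,0.068,0.157,0,0,0.078,0.18,0,0,0.088,0.203,0,0]'|grep -v ori
python3 -m creep '[0.01,0.023,0,0,0.02,0.047,0,0,0.03,0.07,0,0,0.04,0.093,0,0,0.05,0.117,0,0,0.06,0.14,0,0,0.07,0.163,0,0,0.08,0.186,0,0,0.089,0.206,0,0,0.097,0.223,0,0]'|grep -v ori
python3 -m creep '[0.005,0.012,0,0,0.009,0.02,0,0,0.011,0.0247,0,0,0.011,0.0247,0,0,0.011,0.0247,-0.015,0,0.011,0.0247,-0.035,0,0.011,0.0247,-0.055,0,0.011,0.0247,-0.075,0,0.011,0.0247,-0.09,0,0.011,0.0247,-0.1,0]'|grep -v ori
python3 -m creep '[0,0,-0.005,0,0,0,-0.01,0,0,0,-0.01,0,0,0,-0.01,0]'
python3 -c "
from h import *
p,X=cloud('scene')
cv2.imwrite('pics/s10.png',cv2.resize(p[190:310,210:330,::-1],(600,600)))"
```

```text
t: 34.78
ee_pos: [512.6, -16.4, 215.9]
ft_force: [-0.8, -0.2, -2.2]
width: 39.5
grasp_force: 30.0
t: 35.62
ee_pos: [609.5, 206.7, 215.2]
ft_force: [0.6, 0.1, -2.4]
width: 39.0
grasp_force: 30.0
t: 36.45
ee_pos: [620.1, 228.0, 115.8]
ft_force: [0.1, 0.1, -2.0]
width: 39.5
grasp_force: 30.0
t: 36.78
ee_pos: [621.7, 229.4, 108.3]
orientation: [2.332, 2.105, 0.001]
ft_force: [0.1, 0.8, -2.6]
width: 39.4
grasp_force: 30.0
```

View pics/s10.png

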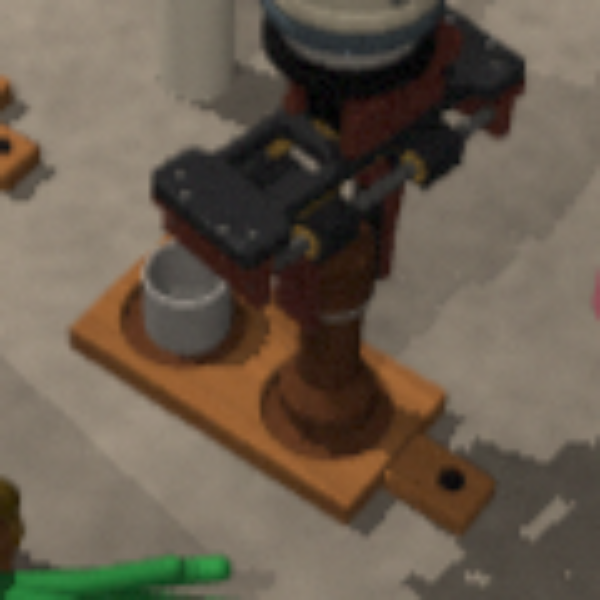

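The mill hangs upright over the handle well at (328,405). Lowering the last few mm.

```bash
python3 -m creep '[0,0,-0.002,0,0,0,-0.004,0,0,0,-0.006,0,0,0,-0.007,0,0,0,-0.007,0,0,0,-0.007,0]'|grep -E 'ee|ft'
python3 -m creep '[0,0,-0.0005,0,0,0,-0.001,0,0,0,-0.001,0]'|grep -E 'ee|ft'
```

```text
ee_pos: [621.2, 229.5, 100.6]
ft_force: [-0.4, 0.5, -2.1]
ee_pos: [621.4, 229.5, 99.8]
ft_force: [-1.2, -0.0, -0.7]
```

```bash
python3 -m creep '[0,0,-0.0004,0,0,0,-0.0004,0]'|grep -E 'ee|ft'
python3 -m creep '[0,0,0,0,0,0,0,0,0,0,0,0,0,0,0,0,0,0,0,0,0,0,0,0,0,0,0,0]' 1 |grep -v ori
python3 -m creep '[0,0,0.005,0,0,0,0.015,0,0,0,0.03,0,0,0,0.05,0,0,0,0.075,0,0,0,0.1,0,0,0,0.12,0,0,0,0.13,0,0,0,0.13,0]'|grep -v ori
python3 -m creep '[-0.02,0.02,0,0,-0.045,0.045,0,0,-0.07,0.07,0,0,-0.095,0.095,0,0,-0.12,0.12,0,0,-0.14,0.14,0,0,-0.15,0.15,0,0,-0.15,0.15,0,0]'|grep -v ori
python3 - <<'E'
from h import *
p,X=cloud('top');cv2.imwrite('pics/t11.png',cv2.resize(p[110:250,100:400,::-1],(800,373)))
for k,(x,y,lo) in dict(tall_mill=(621.5,229.2,100),dip=(629,134.5,42),squat=(614.8,-108.9,60),block=(622.5,-203.6,60),beaker=(630.2,-298.3,80),tall_jar=(476,1,95),short_mill=(362,-333,45)).items():
    r=[]
    for n in('top','scene'):
        if n=='scene': ps,X=cloud('scene')
        else: _,X=cloud('top')
        B=X.reshape(-1,3);B=B[(np.hypot(B[:,0]-x,B[:,1]-y)<35)&(B[:,2]>lo)&(B[:,2]<160)]
        if len(B)<4: r.append(None);continue
        c,rad=cv2.minEnclosingCircle(np.ascontiguousarray(B[:,:2],np.float32));r+=[np.round([c[0]-x,c[1]-y,rad,np.percentile(B[:,2],95)]).tolist()]
    print(k,r)
E
```

```text
ee_pos: [621.4, 229.5, 99.8]
ft_force: [-0.5, 0.4, 2.9]
t: 38.33
ee_pos: [621.3, 229.4, 99.2]
ft_force: [-1.0, -0.7, 0.2]
width: 82.7
grasp_force: 0.0
t: 39.08
ee_pos: [622.8, 230.0, 232.9]
ft_force: [1.2, -0.1, -0.1]
width: 88.1
grasp_force: 0.0
t: 39.75
ee_pos: [469.0, 380.8, 228.3]
ft_force: [0.7, -0.3, -0.5]
width: 87.6
grasp_force: 0.0
tall_mill [[-1.0, -2.0, 20.0, 147.0], [1.0, 0.0, 21.0, 146.0]]
dip [[-1.0, 0.0, 24.0, 57.0], [-0.0, 1.0, 25.0, 57.0]]
squat [[-1.0, 1.0, 23.0, 76.0], [-0.0, 3.0, 24.0, 76.0]]
block [[-0.0, 1.0, 23.0, 76.0], [3.0, 1.0, 24.0, 76.0]]
beaker [[1.0, 1.0, 25.0, 95.0], [-1.0, 2.0, 27.0, 95.0]]
tall_jar [[-1.0, 0.0, 22.0, 109.0], [0.0, 2.0, 23.0, 109.0]]
short_mill [[-0.0, -2.0, 20.0, 89.0], [1.0, 0.0, 20.0, 88.0]]
```

View pics/t11.png

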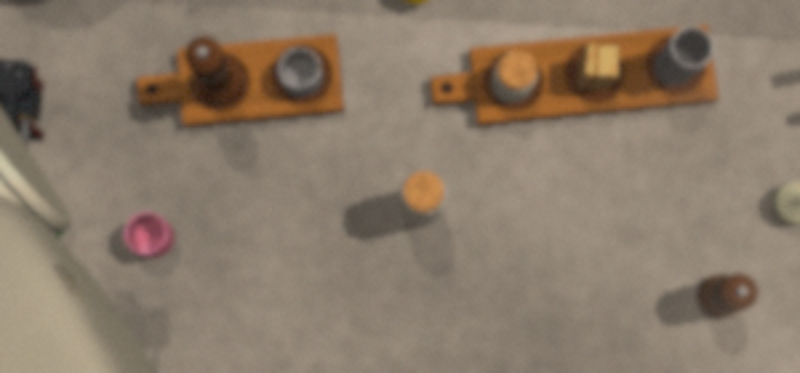

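All five stand centred in their wells (mill (215,75), cup (301,73), jar (514,78), block (600,62), beaker (688,50)). The tall jar and short mill have not moved. Handing in.

```bash
python3 -c "
from workcell import ticket;print(ticket.close_job())"
```

```text
the job is handed in; nothing more can be done
None
```

Job handed in at about 40 s of 125 s: by the last camera check all five items stand on their well floors within about 3 mm of centre, and the short mill and tall jar have not moved; the hand-in gave no verdict.

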